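Put the stamping plate on its two-pin soap jig

TASK

Draw the metal stamping plate by its pull tab out from under the little soap rack onto the open bench until its wooden handle is clear of the rack board, and let go of it there. Then take it by the wooden handle, lower it level over the jig's two pins (large hole on the large pin) and press until it is fully home under both spring catches; give the handle a firm tug straight up against the catches, reseat it if it lifts free, and leave it down flush and released. Leave everything else on the bench where it is.

Things in the scene. Friction and masses are not known exactly. Their poses are not given: they have to be found in the camera images.
- plate_base (a point): Centre of the underside of the stamping plate, a loose aluminium plate of about 0.5 kg, 80 (x) x 150 (y) x 10 mm thick; z up, y along its length. Through holes on the y axis: 16 mm at y = +58 mm, 12 mm at y = -58 mm. A 24 mm wide tongue beyond the -y end carries the pull tab. It starts flat on the bench under the rack board, only the tab end clear.
- plate_handle (a point): Middle of the gripping part of the plate's wooden handle, 58 mm above plate_base, same axes. The handle is an upright block 18 mm (x) x 60 mm (y), from 10 to 75 mm above the underside.
- plate_tab (a point): Gripping point of the plate's pull tab, 106 mm from the handle towards the plate's -y end, 40 mm above the underside, same axes: an upright aluminium post 20 mm (x) x 14 mm (y), its top 55 mm above the underside. Meant for drawing the plate along the bench; held by it alone the plate sags.
- rack: Low fixed curing rack, origin at bench level. A plywood board 210 mm wide in x, from y = -42 to +158 mm, underside 90 and top 102 mm above the bench, on four thin legs at x = +-98 mm, y = -36 and +152 mm; soap bars stand on it to 160 mm. The plate comes out along -y; its handle is clear when over 72 mm to -y of the origin.
- jig: Fixed stamping jig, origin on the bench at the centre of its wooden base (130 x by 210 y by 20 mm high). Fully home, the plate's axes are parallel to the jig's (+y to +y), its underside 56 mm above the bench, its handle point 114 mm. It rests on the soap bar and the pins' shoulders.
- jig_mid (a point): Middle of the jig at the height of the pin tops, 94 mm above the bench. The pins (14 mm at +58 mm, 10 mm at -58 mm along y; flat tops, 1.5 mm chamfer, 1 mm clear in their holes all round) stand on an aluminium carriage, at x = 0 and square to the jig but clamped anywhere within 8 mm of this point along y. Where is not measured: see it or feel for it.
- catch_near: Spring catch at the jig's -x side (origin at the jig's). 40 mm wide steel upright, inward ramp from 84 to 71 mm above the bench, hook underside at 68.5 mm, 2.5 mm above the seated plate's top. The plate's edge pushes it outwards (1.5 N, 250 N/m), then it snaps over. Weight alone is not enough: the two together need a push of 5 to 20 N. Pulling up does not open it.
- catch_far: The same spring catch at the jig's +x side.
- soap_a: Bystander: a pale green soap bar lying flat, 75 x 55 x 28 mm; origin under its centre.
- soap_b: Bystander: a grey soap bar on its edge, 75 x 28 x 55 mm; origin under its centre.
- soap_c: Bystander: a cream soap bar on its edge, 75 x 28 x 55 mm; origin under its centre.
- carton: Bystander: a small kraft carton, 80 x 60 x 30 mm; origin under its centre.
- jar: Bystander: a jar with a lid, 70 mm wide, 90 mm tall; origin under its centre.
- bowl: Bystander: a steel bowl, 100 mm wide, 50 mm tall; origin under its centre.
- scraper: Bystander: a bench scraper with a wooden handle, 90 x 130 x 22 mm; origin under its centre.
Mind the look-alikes: they are no part of the job. Leave any purple look-alike of the part that bears plate_base alone. Leave any green look-alike of the jig alone.

How it is judged:
On the way, in this order (a step that is already met when the one before it is completed fails the run):
1. the plate lies flat on the bench, let go, its handle clear of the rack board (contact force between plate and the fingers below 0.1 N and y of plate_handle in the frame of rack below -0.07 m and height (world z) of plate_handle between 0.054 and 0.062 m and angle between plate_handle's own z axis and vertical below 0.05 rad and linear speed of plate below 0.02 m/s), for 0.2 s.
2. the plate is fully home on both pins, under both catches (z of plate_handle in the frame of jig between 0.1115 and 0.1155 m and x of plate_handle in the frame of jig between -0.006 and 0.006 m and y of plate_handle in the frame of jig between -0.015 and 0.015 m and angle between the z axis of plate_handle and the z axis of jig, either way round below 0.03 rad and angle between the y axis of plate_handle and the y axis of jig, either way round below 0.05 rad), for 0.1 s.
3. the plate is tugged up and held down by the catches ((contact force between plate and catch_near above 3 N or contact force between plate and catch_far above 3 N) and z of plate_handle in the frame of jig between 0.1146 and 0.12 m), for 0.1 s.
At the end, for the whole second after the job is handed in: The plate rests on both pins under both catches, handle point 114 mm above the bench (from 2.5 mm below to 1.5 mm above), within 6 mm across and 15 mm along of the jig's middle, level to 0.03 rad and its length within 0.05 rad of the jig's, released and at rest (all of step 2 and contact force between plate and the fingers below 0.1 N and linear speed of plate below 0.02 m/s); the robot touches nothing.
It fails at once if anything else on the bench is moved more than 30 mm (distance of any of soap_a, soap_b, soap_c, carton, jar, bowl, scraper from where it was at the start of the episode above 0.03 m).
It also fails if it takes over 72 s, if anything falls off the work surface, if the arm or the gripper's body presses on something with over 40 N, if the wrist force passes 120 N, or if a joint passes its speed limit or range.

ROBOT

A 7-joint arm with a two-finger parallel gripper is mounted at the origin on the work surface. World frame = base frame: x ahead of the robot, y to its left, z up, the work surface at z = 0. Lengths are in m, angles in rad, forces in N, time in s.
With the tool pointing down it reaches from about 0.425 to 0.875 m from the base axis. Payload 4.7 kg.
Tool frame: the origin (TCP) lies on the mounting face of the last link; the fingertips stand 182 mm ahead of it and the grasp point (between the pads) lies 164 mm ahead of it; z points along the fingers, y is the direction in which the jaws open and shut (so a half turn about z gives the same grasp; the last joint's range is limited). The gripper opens to 87 mm and grips with 3 to 60 N. Pads are 19 mm wide; open, the fingers measure 117 mm over their backs; the gripper's body (75 mm by 190 mm) begins 51 mm behind the grasp point.
Start: joints at [1.231, 0.321, -0.07, 1.45, 0.023, 1.371, -0.057], TCP at [0.225, -0.61, 0.405] pointing down, gripper open.
Joint ranges: [-2.86, 2.86], [-0.3, 2.09], [-1.38, 1.24], [0.06, 2.45], [-1.56, 4.7], [0.09, 2.05], [-2.69, 2.69]. Speed limits (rad/s): [2.57, 2.57, 3.14, 3.14, 3.14, 3.14, 3.14].

INTERFACE

Orientations are given as a rotation vector (axis times angle).
In Python, from bench import ctrl gives the robot as it stands. The module is installed in compiled form; this text tells all that it offers.
- The arm moves only by the tool play_rows, never from a script. Its argument "targets" is text: rows parted by semicolons, each of 7 numbers parted by spaces: the shift along the tool's x, y, z in cm, then the turn, a rotation vector about the tool's x, y, z in rad, then the opening, from -1 (shut) to 1 (fully open). In form: x y z ax ay az grip; .... A call has 1 to 20 rows; each row shifts and turns the pose as measured when the row begins, along the tool's axes as they then stand; what a row does not reach is not made up. A row lasts 1/8 s, in which the tool goes at most 62.5 mm and 10.7 degrees, less where a joint would pass 70% of its speed; a pose out of reach is approached as far as the arm can. A call is refused whole if a number of a shift passes 6.25 or a number of a turn 0.188, either way. A call with a gripper value outside its range is refused whole. The fingers move at their own pace and stop on an object; "newtons" is the grip in N (left out, the last holds). Time passes only in rows, so rows that do not move let the fingers close. It gives the time, the measured TCP pose, the force and the opening at its end, in the units of the state.
- ctrl.get_state(): the state, without advancing time (a new reading comes with each control period).
- ctrl.get_image(name): name is "side" or "top" or "wrist"; returns a dict with "pixels" (420x560x3 uint8, blue, green, red), "depth" (420x560 float32, m along the optical axis (not along the pixel's ray), 0 where there is no reading), "intrinsics" (3x3 intrinsics, pixels), "k1" (the pictures are not rectified: a ray, as slopes to the right and down, at radius r is drawn at 1 + k1 r^2 times it, then the intrinsics apply), "R" (3x3) and "t" (3): a world point X has camera coordinates R X + t. Camera axes: x right, y down, z forward; pixel columns grow to the right and rows downward; lengths in m; the calibration is good to about 2 mm. A picture is of the moment at which its call begins.
- ctrl.close_job(): hands the job in, once; it reports no verdict.
The state is a dict: "time": time; "joint_positions": joint angles; "qd": joint speeds; "joint_torque": joint torques, N m; "position": TCP position; "tool_rot": TCP orientation; "ft_force": force on the tool from outside, world axes, zero at the start; "torque": the same for the moment, N m; "grip_width": opening from 0.0 (shut) to 1.0 (fully open).
Only numpy, scipy, OpenCV 4.12 (cv2) and the standard library are available. Lean on these libraries where they do the work, as an engineer would, in place of code of your own. Each camera call takes 0.05 s, during which the arm holds its last target.

## Working session

There is one attempt and no reset: what is moved stays moved. The work goes in short steps, Python scripts to look and compute and a tool call to move; the robot and the scene stay as the last step left them, time stands still between calls to the robot, and variables do not carry over. Pictures are saved under pics/ and viewed, and the job is handed in when it is done.

Besides the shell and the picture viewer there is one more tool, called after "Call:" as name(argument=value, ...) on one line, values as JSON. play_rows: Moves the arm, as the interface text tells. Its arguments: {"type":"object","properties":{"targets":{"type":"string"},"newtons":{"type":"number"}},"required":["targets"]}

```bash
mkdir -p pics
cat > h.py <<'E'
import numpy as np, cv2
from bench import ctrl
from scipy.spatial.transform import Rotation as Ro
def grab(n):
    d=ctrl.get_image(n)
    return d
def world(d,u,v,z=None):
    # pixel(s)->world using depth (z None) or plane height z
    K=np.array(d['intrinsics']);R=np.array(d['R']);t=np.array(d['t']).ravel()
    u=np.atleast_1d(np.array(u,float));v=np.atleast_1d(np.array(v,float))
    xd=(u-K[0,2])/K[0,0];yd=(v-K[1,2])/K[1,1]
    x,y=xd.copy(),yd.copy()
    for _ in range(20):
        s=1+d['k1']*(x*x+y*y);x=xd/s;y=yd/s
    ray=np.stack([x,y,np.ones_like(x)],-1)
    if z is None:
        dep=d['depth'][np.round(v).astype(int),np.round(u).astype(int)]
    else:
        o=-R.T@t; w=ray@R; dep=(z-o[2])/w[:,2]
    return (ray*dep[:,None]-t)@R
def cloud(d):
    h,w=d['depth'].shape;v,u=np.mgrid[:h,:w]
    P=world(d,u.ravel(),v.ravel()).reshape(h,w,3);P[d['depth']==0]=np.nan
    return P
def proj(d,X):
    X=np.atleast_2d(X);R=np.array(d['R']);t=np.array(d['t']).ravel();K=np.array(d['intrinsics'])
    c=X@R.T+t;x=c[:,0]/c[:,2];y=c[:,1]/c[:,2];s=1+d['k1']*(x*x+y*y)
    return np.stack([K[0,0]*x*s+K[0,2],K[1,1]*y*s+K[1,2]],-1)
E
python3 - <<'E'
from h import *
import pickle
for n in ['side','top','wrist']:
    d=grab(n);cv2.imwrite(f'pics/{n}0.png',d['pixels']);pickle.dump(d,open(f'{n}0.pkl','wb'))
    print(n,-np.array(d['R']).T@np.array(d['t']).ravel(),d['k1'],d['intrinsics'])
print(ctrl.get_state())
E
```

```text
side [0.40457506 1.09667416 1.15166741] -0.07454491460704117 [[443.49125767   0.         270.47124446]
 [  0.         443.49125767 211.11762079]
 [  0.           0.           1.        ]]
top [0.41021481 0.09969754 1.34658126] -0.1298719246333366 [[417.72759022   0.         281.81693454]
 [  0.         417.72759022 209.69248028]
 [  0.           0.           1.        ]]
wrist [ 0.2960231  -0.58323075  0.38377485] 0.021446063601343657 [[304.6016361    0.         280.86254126]
 [  0.         304.6016361  210.41510448]
 [  0.           0.           1.        ]]
{'time': 0.15, 'joint_positions': array([ 1.23110873,  0.32165117, -0.07007835,  1.45141328,  0.02262471,
        1.37081591, -0.0569432 ]), 'qd': array([-4.13783919e-04, -2.78485524e-03, -7.57241393e-04, -4.32093958e-03,
       -3.38200574e-06,  2.96043522e-05,  1.44432428e-03]), 'joint_torque': array([ 6.88681885e-04, -4.91796291e+01, -4.04113065e-01, -3.12877607e+01,
       -6.39305566e-02,  4.04382858e-02,  1.12363580e-04]), 'position': array([ 0.22510245, -0.60960689,  0.40390424]), 'tool_rot': array([-3.09114259e+00, -5.52548479e-01,  5.90716801e-04]), 'ft_force': array([ 0.37008364, -0.54854244,  0.12507083]), 'torque': array([-0.03918758,  0.04016299, -0.05196604]), 'grip_width': 0.9978731212428036}
```

View pics/top0.png

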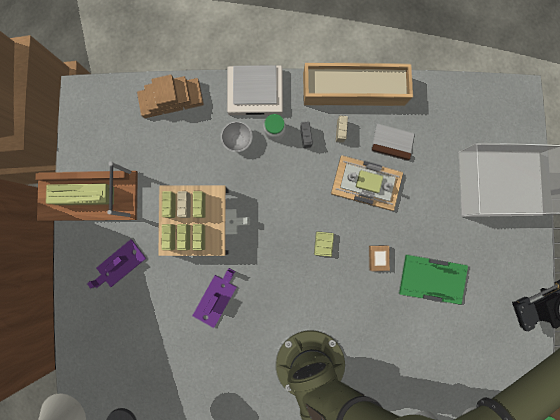

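View pics/side0.png

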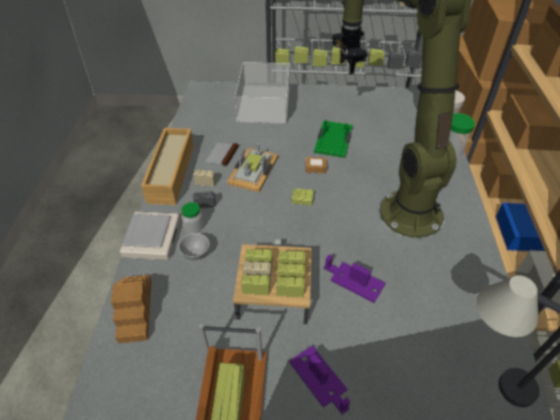

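View pics/wrist0.png

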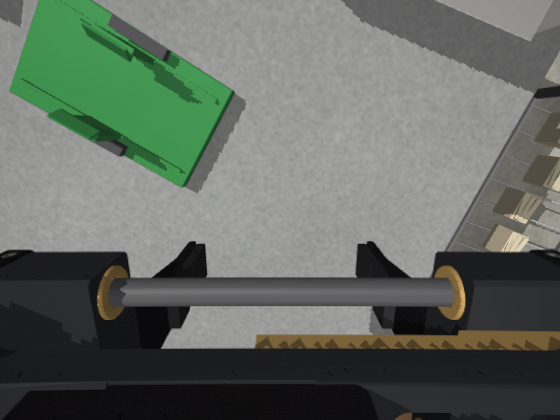

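The top view shows the rack at about (192,220) with the tab sticking out at (240,222). The wooden jig is at (370,183). The purple plates and the green jig are look-alikes. Next I measure positions from the depth image.

Run:
```python
from h import *
import pickle
d=pickle.load(open('top0.pkl','rb'))
P=cloud(d);Z=P[...,2]
print('bench z',np.nanmedian(Z[230:260,280:310]))
# rack board
m=(Z>0.085)&(Z<0.112);m[:, :150]=0;m[:,240:]=0;m[:175]=0;m[265:]=0
Q=P[m];print('rack',len(Q),np.median(Q[:,2]));r=cv2.minAreaRect((Q[:,:2]*1000).astype(np.float32));print(r,cv2.boxPoints(r))
# tab region
for z0,z1 in [(0.004,0.02),(0.03,0.065)]:
    m=(Z>z0)&(Z<z1);m[:,:228]=0;m[:,262:]=0;m[:200]=0;m[245:]=0
    v,u=np.nonzero(m);Q=P[m];print(z0,len(Q),u.min(),u.max(),v.min(),v.max(),Q.min(0),Q.max(0),np.median(Q[:,2]))
    r=cv2.minAreaRect((Q[:,:2]*1000).astype(np.float32));print(r)
# jig
sub=(slice(145,220),slice(320,415))
m=np.zeros(Z.shape,bool);m[sub]=1
for z0,z1 in [(0.012,0.026),(0.026,0.06),(0.06,0.088),(0.088,0.1)]:
    mm=m&(Z>z0)&(Z<z1);Q=P[mm]
    if len(Q)<4: print(z0,len(Q));continue
    r=cv2.minAreaRect((Q[:,:2]*1000).astype(np.float32));print('jig',z0,len(Q),r,Q.mean(0))
def up(n,x0,y0,x1,y1,s):
    im=d['pixels'][y0:y1,x0:x1];cv2.imwrite(n,cv2.resize(im,None,fx=s,fy=s,interpolation=cv2.INTER_CUBIC))
up('pics/jigz.png',320,110,420,220,5);up('pics/tabz.png',150,175,265,265,6)
```

```text
bench z 0.00035569924699499624
rack 2700 0.10234441923198542
((463.1439514160156, 357.8147888183594), (203.0800323486328, 211.5256805419922), 89.75379180908203) [[356.94574 256.73016]
 [568.4695  255.82124]
 [569.34216 458.8994 ]
 [357.81842 459.80835]]
0.004 386 228 261 200 244 [0.38761421 0.15206775 0.00400223] [0.52977043 0.25883274 0.01784545] 0.0088132393752153
((458.7044372558594, 205.56463623046875), (106.19168853759766, 141.67196655273438), 89.63565063476562)
0.03 34 243 247 217 223 [0.45353686 0.19427293 0.03786276] [0.4723653  0.20648391 0.05943541] 0.054541248668876136
((462.9649658203125, 200.33038330078125), (19.047252655029297, 11.935744285583496), 1.6598308086395264)
jig 0.012 1329 ((625.8947143554688, -208.1626739501953), (221.0149688720703, 224.02195739746094), 74.0729751586914) [ 0.60165524 -0.2041447   0.02057213]
jig 0.026 1375 ((613.627197265625, -206.64637756347656), (195.92161560058594, 199.7014617919922), 71.85449981689453) [ 0.5831456  -0.18843345  0.04035977]
jig 0.06 154 ((582.8834838867188, -188.7302703857422), (93.56112670898438, 92.05677032470703), 31.207197189331055) [ 0.57893326 -0.18730869  0.07386044]
jig 0.088 31 ((564.313720703125, -182.3978729248047), (124.62406158447266, 50.20482635498047), 73.03775787353516) [ 0.58558437 -0.16941607  0.09374654]
```

```bash
ls pics
```

```text
jigz.png
side0.png
tabz.png
top0.png
wrist0.png
```

View pics/jigz.png

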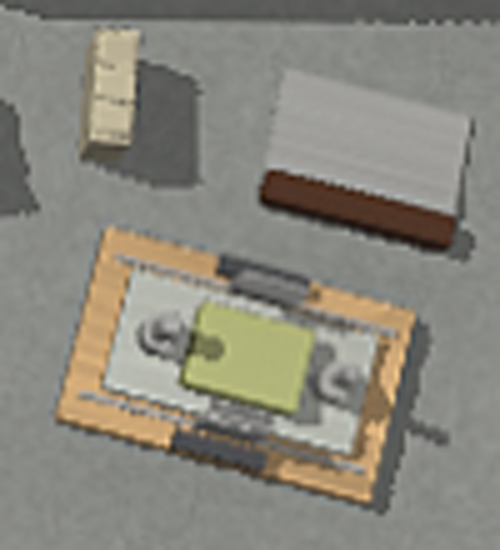

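View pics/tabz.png

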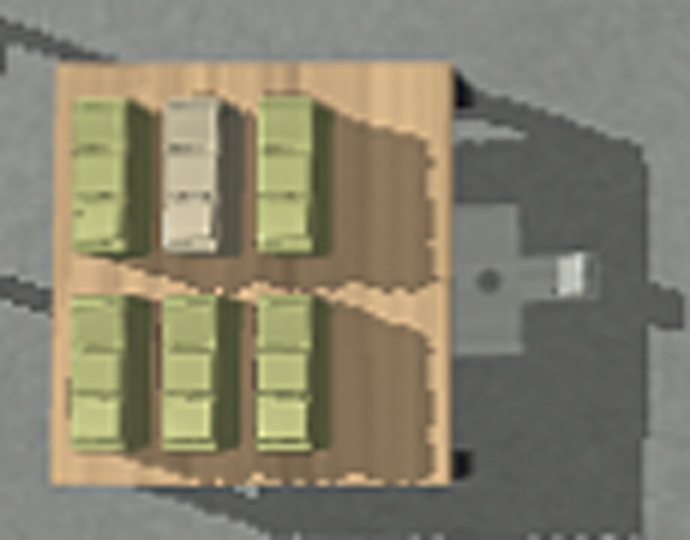

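The jig's long axis is tilted about 17°. The larger pin looks like the left (+y) one, at (160,335) in the zoom. The tab is at about (0.463, 0.200). I'll swing over the jig for a close wrist picture on the way.

```bash
cat >> h.py <<'E'
def yaw_of(s):
    X=Ro.from_rotvec(s['tool_rot']).as_matrix()[:,0];return np.arctan2(X[1],X[0])
def plan(pos,yaw,n,grip,polar=False,down=True):
    """print rows from the current pose to TCP pos, tool-x yaw (deg), pointing down"""
    s=ctrl.get_state();p0=np.array(s['position']);R0=Ro.from_rotvec(s['tool_rot'])
    y=np.radians(yaw);R1=Ro.from_matrix(np.array([[np.cos(y),np.sin(y),0],[np.sin(y),-np.cos(y),0],[0,0,-1]]))
    rv=(R0.inv()*R1).as_rotvec();out=[];p1=np.array(pos)
    a0,a1=np.arctan2(p0[1],p0[0]),np.arctan2(p1[1],p1[0]);r0,r1=np.hypot(*p0[:2]),np.hypot(*p1[:2])
    def at(f):
        if polar:
            a=a0+(a1-a0)*f;r=r0+(r1-r0)*f
            return np.array([r*np.cos(a),r*np.sin(a),p0[2]+(p1[2]-p0[2])*f])
        return p0+(p1-p0)*f
    for i in range(n):
        R=R0*Ro.from_rotvec(rv*i/n);d=R.inv().apply(at((i+1)/n)-at(i/n))*100
        out.append(' '.join('%g'%round(v,2) for v in d)+' '+' '.join('%g'%round(v,3) for v in rv/n)+' %g'%grip)
    print('; '.join(out))
def st():
    s=ctrl.get_state();R=Ro.from_rotvec(s['tool_rot']).as_matrix()
    print('t %.2f'%s['time'],'p',np.round(s['position'],4),'yaw %.2f'%np.degrees(yaw_of(s)),'tilt',np.round(np.degrees(R[:2,2]),2),'F',np.round(s['ft_force'],1),'M',np.round(s['torque'],2),'g %.3f'%s['grip_width'])
E
python3 -c "
from h import *
plan([.555,-.26,.40],72,11,1,True)"
```

```text
4.57 -0.5 0.04 -0 -0 -0.082 1; 4.56 -0.45 0.04 -0 -0 -0.082 1; 4.54 -0.39 0.04 -0 -0 -0.082 1; 4.52 -0.34 0.04 -0 -0 -0.082 1; 4.5 -0.29 0.04 -0 -0 -0.082 1; 4.48 -0.24 0.04 -0 -0 -0.082 1; 4.45 -0.19 0.04 -0 -0 -0.082 1; 4.43 -0.14 0.04 -0 -0 -0.082 1; 4.41 -0.09 0.04 -0 -0 -0.082 1; 4.39 -0.05 0.04 -0 -0 -0.082 1; 4.36 0 0.04 -0 -0 -0.082 1
```

Call:
play_rows(targets="4.6 -0.5 0 0 0 -0.082 1; 4.6 -0.4 0 0 0 -0.082 1; 4.5 -0.4 0 0 0 -0.082 1; 4.5 -0.3 0 0 0 -0.082 1; 4.5 -0.3 0 0 0 -0.082 1; 4.5 -0.2 0 0 0 -0.082 1; 4.5 -0.2 0 0 0 -0.082 1; 4.4 -0.1 0 0 0 -0.082 1; 4.4 -0.1 0 0 0 -0.082 1; 4.4 -0.1 0 0 0 -0.082 1; 4.4 0 0 0 0 -0.082 1; 0 0 0 0 0 0 1")

```text
time: 1.65
position: [0.5601, -0.2462, 0.3981]
tool_rot: [-2.509, -1.874, 0.001]
ft_force: [0.2, -0.6, -0.7]
grip_width: 0.998
```

Run:
```python
from h import *
import pickle
st();d=grab('wrist');cv2.imwrite('pics/w1.png',d['pixels']);pickle.dump(d,open('w1.pkl','wb'))
P=cloud(d);Z=P[...,2];print(np.nanmedian(Z))
m=(Z>.09)&(Z<.1);v,u=np.nonzero(m);print(len(v))
n,l,s,c=cv2.connectedComponentsWithStats(m.astype(np.uint8))
for i in range(1,n):
    if s[i,4]>15: print(s[i],c[i],np.nanmean(P[l==i],0))
```

```text
t 1.65 p [ 0.5601 -0.2462  0.3981] yaw 73.51 tilt [-0.38  0.42] F [ 0.2 -0.6 -0.7] M [-0.09 -0.03  0.01] g 0.998
0.02007233713263203
301
[281  66  16  17 217] [288.74654378  74.10138249] [ 0.5971362  -0.13477601  0.09367921]
[285 199  10  11  84] [289.5        204.11904762] [ 0.56578818 -0.24585225  0.09351694]
```

View pics/w1.png

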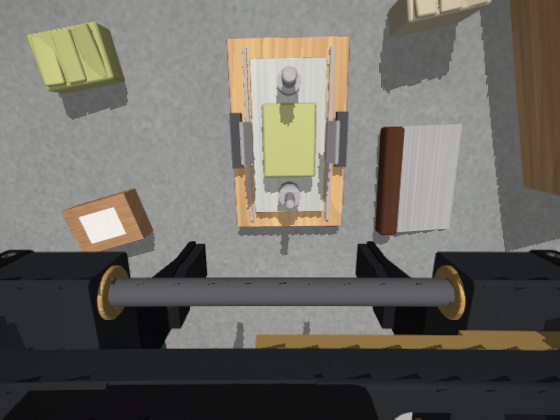

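The wrist view shows the large pin at pixel (289,74) and the small pin at (289,204). That gives pin-line yaw of about -15.8° and a midpoint of (0.5815,-0.1903). Next I go to the tab.

```bash
python3 -c "
from h import *
plan([.463,.2003,.36],90,9,1,True)"
```

```text
5.65 -0.74 0.45 -0.001 -0 -0.032 1; 5.48 -1.07 0.45 -0.001 -0 -0.032 1; 5.3 -1.39 0.44 -0.001 -0 -0.032 1; 5.1 -1.7 0.44 -0.001 -0 -0.032 1; 4.88 -1.98 0.44 -0.001 -0 -0.032 1; 4.65 -2.24 0.44 -0.001 -0 -0.032 1; 4.4 -2.49 0.43 -0.001 -0 -0.032 1; 4.14 -2.71 0.43 -0.001 -0 -0.032 1; 3.87 -2.91 0.43 -0.001 -0 -0.032 1
```

Call:
play_rows(targets="5.6 -0.7 0.4 0 0 -0.032 1; 5.5 -1.1 0.4 0 0 -0.032 1; 5.3 -1.4 0.4 0 0 -0.032 1; 5.1 -1.7 0.4 0 0 -0.032 1; 4.9 -2 0.4 0 0 -0.032 1; 4.6 -2.2 0.4 0 0 -0.032 1; 4.4 -2.5 0.4 0 0 -0.032 1; 4.1 -2.7 0.4 0 0 -0.032 1; 3.8 -2.9 0.4 0 0 -0.032 1; 0 0 0 0 0 0 1")

```text
time: 2.95
position: [0.4674, 0.1943, 0.36]
tool_rot: [-2.252, -2.185, 0.011]
ft_force: [0.0, -1.1, -0.2]
grip_width: 1.0
```

Run:
```python
from h import *
st();d=grab('top');cv2.imwrite('pics/t2.png',cv2.resize(d['pixels'][150:300,140:340],None,fx=4,fy=4))
d=grab('wrist');cv2.imwrite('pics/w2.png',d['pixels'])
plan([.463,.2003,.204],90,4,1)
```

```text
t 2.95 p [0.4674 0.1943 0.36  ] yaw 88.26 tilt [-0.45 -0.13] F [ 0.  -1.1 -0.2] M [-0.04 -0.16 -0.02] g 1.000
0.25 -0.15 3.9 -0.002 0.001 -0.009 1; 0.25 -0.15 3.9 -0.002 0.001 -0.009 1; 0.24 -0.16 3.9 -0.002 0.001 -0.009 1; 0.24 -0.16 3.9 -0.002 0.001 -0.009 1
```

View pics/w2.png

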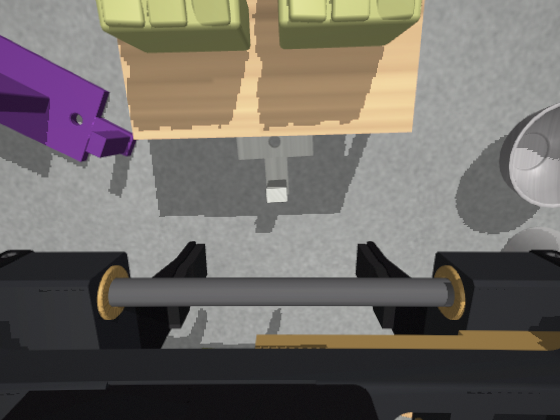

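Run:
```python
from h import *
d=grab('wrist');print(world(d,[276,276],[194,186],.055));P=cloud(d)
m=(P[...,2]>.048)&(P[...,2]<.06);m[:180]=0;m[205:]=0;m[:,:255]=0;m[:,300:]=0;print(m.sum(),np.nanmean(P[m],0),np.nanmin(P[m],0),np.nanmax(P[m],0))
```

```text
[[0.46287287 0.2003456  0.055     ]
 [0.46320022 0.208143   0.055     ]]
318 [0.46186743 0.20128461 0.05467398] [0.45196537 0.19325347 0.04834692] [0.47165856 0.2079002  0.05698046]
```

The wrist view puts the tab at pixel (276,194), or (0.462,0.201), which agrees with the top camera. I'll descend on it and grip.

Call:
play_rows(targets="0.3 -0.2 3.9 0 0 -0.009 1; 0.3 -0.2 3.9 0 0 -0.009 1; 0.2 -0.1 3.9 0 0 -0.009 1; 0 0 3.9 0 0 -0.009 1; 0 0 0 0 0 0 1")

```text
time: 3.72
position: [0.4719, 0.187, 0.2002]
tool_rot: [2.246, 2.195, -0.01]
ft_force: [-0.6, 0.6, -0.2]
grip_width: 1.002
```

Run:
```python
from h import *
st();plan([.462,.201,.204],90,1,1)
```

```text
t 3.73 p [0.4719 0.187  0.2002] yaw 88.68 tilt [-0.2 -0.3] F [-0.6  0.6 -0.2] M [-0.   -0.06 -0.02] g 1.002
1.38 -1.02 -0.38 -0.003 0.005 -0.023 1
```

Call:
play_rows(targets="0.7 -0.5 -0.2 0 0 -0.012 1; 0.7 -0.5 -0.2 0 0 -0.012 1; 0 0 0 0 0 0 1")

```text
time: 4.1
position: [0.4642, 0.2018, 0.2084]
tool_rot: [2.219, 2.217, -0.001]
ft_force: [0.8, -0.9, -0.4]
grip_width: 1.0
```

Run:
```python
from h import *
st();plan([.462,.201,.204],90,1,1)
d=grab('wrist');cv2.imwrite('pics/w3.png',d['pixels'])
```

```text
t 4.10 p [0.4642 0.2018 0.2084] yaw 89.94 tilt [ 0.15 -0.21] F [ 0.8 -0.9 -0.4] M [-0.02 -0.09  0.04] g 1.000
-0.07 -0.22 0.44 0.003 0.004 -0.001 1
```

View pics/w3.png

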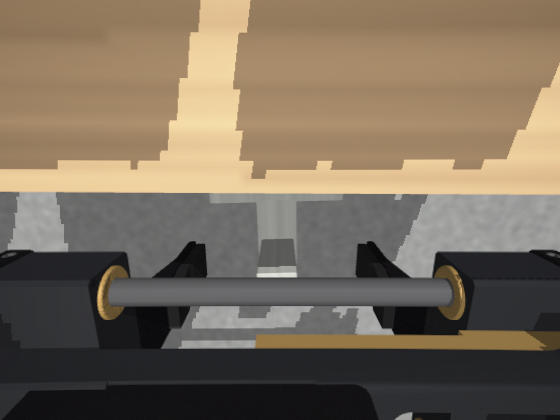

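The tab sits between the pads, around pixel (277,255). I'll grip it now.

Call:
play_rows(targets="-0.1 -0.2 0.3 0 0 0 1; 0 0 0 0 0 0 -1; 0 0 0 0 0 0 -1; 0 0 0 0 0 0 -1; 0 0 0 0 0 0 -1; 0 0 0 0 0 0 -1; 0 0 0 0 0 0 -1", newtons=15)

```text
time: 5.03
position: [0.4627, 0.2, 0.2058]
tool_rot: [2.22, 2.215, -0.0]
ft_force: [0.1, 0.3, -0.0]
grip_width: 0.403
```

Run:
```python
from h import *
st();plan([.462,.065,.206],90,6,-1)
```

```text
t 5.03 p [0.4627 0.2    0.2058] yaw 89.88 tilt [ 0.24 -0.25] F [ 0.1  0.3 -0. ] M [-0.01 -0.03 -0.01] g 0.403
-2.25 -0.01 0.01 0.001 0.001 -0 -1; -2.25 -0.01 0.01 0.001 0.001 -0 -1; -2.25 -0.01 0 0.001 0.001 -0 -1; -2.25 -0.01 0 0.001 0.001 -0 -1; -2.25 -0.01 0 0.001 0.001 -0 -1; -2.25 -0.01 -0 0.001 0.001 -0 -1
```

Call:
play_rows(targets="0 0 0 0 0 0 -1; 0 0 0 0 0 0 -1; 0 0 0 0 0 0 -1; 0 0 0 0 0 0 -1")

```text
time: 5.52
position: [0.4626, 0.2001, 0.2058]
tool_rot: [2.219, 2.216, -0.001]
ft_force: [-0.1, -0.4, 0.1]
grip_width: 0.228
```

Call:
play_rows(targets="-1.2 0 0 0 0 0 -1; -1.7 0 0 0 0 0 -1; -1.7 0 0 0 0 0 -1; -1.7 0 0 0 0 0 -1; -1.7 0 0 0 0 0 -1; -1.7 0 0 0 0 0 -1; -1.7 0 0 0 0 0 -1; -1.7 0 0 0 0 0 -1; 0 0 0 0 0 0 -1")

```text
time: 6.65
position: [0.4611, 0.0629, 0.2058]
tool_rot: [2.224, 2.215, 0.005]
ft_force: [0.1, -3.1, 0.1]
grip_width: 0.227
```

Run:
```python
from h import *
st();d=grab('wrist');cv2.imwrite('pics/w4.png',d['pixels'])
```

```text
t 6.65 p [0.4611 0.0629 0.2058] yaw 89.76 tilt [0.25 0.02] F [ 0.1 -3.1  0.1] M [-0.68 -0.11  0.  ] g 0.227
```

View pics/w4.png

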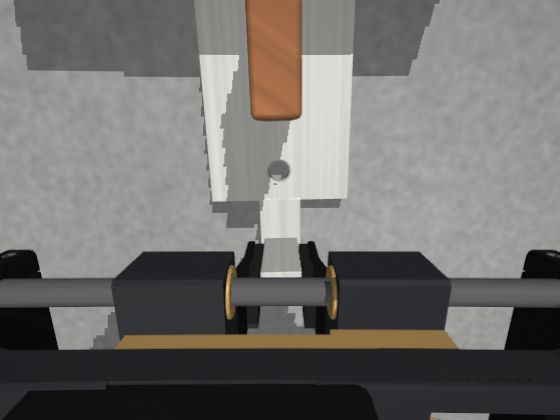

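The plate is out: the handle is at (275,60), clear of the board, and the small hole shows at (279,170). I'll release, rise and measure.

Call:
play_rows(targets="0 0 0 0 0 0 0.2; 0 0 0 0 0 0 0.2; 0 0 0 0 0 0 0.2; 0 0 0 0 0 0 0.2; 0 0 -3 0 0 0 0.2; 0 0 -6 0 0 0 0.2; 0 0 -6 0 0 0 0.2; 0 0 0 0 0 0 0.2")

```text
time: 7.7
position: [0.4601, 0.0659, 0.3597]
tool_rot: [-2.22, -2.223, -0.006]
ft_force: [0.1, -0.0, -0.1]
grip_width: 0.601
```

Run:
```python
from h import *
import pickle
st();d=grab('wrist');cv2.imwrite('pics/w5.png',d['pixels']);pickle.dump(d,open('w5.pkl','wb'))
P=cloud(d);Z=P[...,2]
for z0,z1 in [(.07,.08),(.006,.014)]:
    m=((Z>z0)&(Z<z1)).astype(np.uint8)
    n,l,s,c=cv2.connectedComponentsWithStats(m);i=1+np.argmax(s[1:,4]);Q=P[l==i]
    print(s[i],np.median(Q[:,2]),cv2.minAreaRect((Q[:,:2]*1000).astype(np.float32)),Q.min(0),Q.max(0))
```

```text
t 7.70 p [0.4601 0.0659 0.3597] yaw 90.07 tilt [0.16 0.17] F [ 0.1 -0.  -0.1] M [-0.02 -0.11 -0.02] g 0.601
[ 268   46   23   80 1759] 0.07495088876600983 ((458.9976806640625, 170.63925170898438), (17.74456787109375, 59.50485610961914), 0.48645830154418945) [0.450036   0.14094767 0.0717374 ] [0.46807453 0.20035889 0.07799719]
[  236     8    86   193 11096] 0.010070869548712398 ((459.73358154296875, 153.41151428222656), (80.84327697753906, 185.78952026367188), 0.7106809020042419) [0.41819975 0.06038433 0.00607097] [0.49989456 0.24649543 0.01300205]
```

View pics/w5.png

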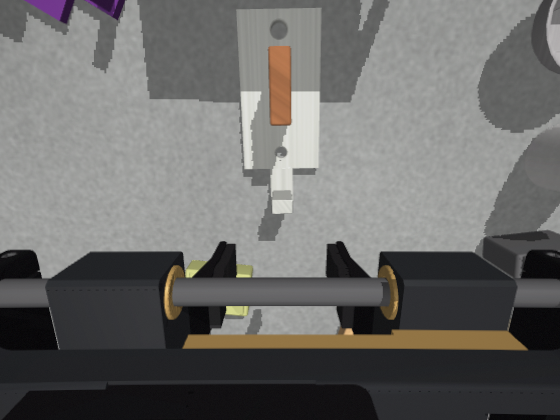

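Run:
```python
from h import *
import pickle
d=pickle.load(open('w5.pkl','rb'));P=cloud(d)
g=cv2.cvtColor(d['pixels'],cv2.COLOR_BGR2GRAY)
for (u,v) in [(279,29),(281,153)]:
    print(g[v-14:v+14:2,u-14:u+15:2])
im=np.hstack([cv2.resize(g[v-20:v+20,u-20:u+20],None,fx=9,fy=9,interpolation=cv2.INTER_CUBIC) for u,v in [(279,29),(281,153)]]);cv2.imwrite('pics/holes.png',im)
plan([.459,.1706,.30],90,2,.2)
```

```text
[[144 141 139 141 139 140 137 144 147 144 146 145 144 141 142]
 [144 141 138 142 140 140 138 144 147 144 145 146 145 141 142]
 [143 142 139 141 139 128 120 118 131 138 146 147 145 141 143]
 [144 142 139 138 111  92  88  91  97 114 137 146 144 141 142]
 [144 142 139 121  84  89  99 100  99  97 114 141 145 142 142]
 [144 143 140  99  92 104 104 103 105 105  98 130 145 142 143]
 [145 143 130  85 102 104 103 101 103 104 102 119 144 142 143]
 [145 144 127  98 103 103 102 101 100 101 101 116 146 142 143]
 [145 144 134 103 102 101 101 101 101 102 100 120 146 142 143]
 [145 144 140 108 104 103 101 101 103 105 105 134 146 142 144]
 [145 145 141 123 104 102 100  99 101 106 116 144 146 142 143]
 [144 144 141 141 116 103  99  98 101 112 141 148 146 142 144]
 [146 144 141 142 139 137 118 117 133 145 147 147 145 142 143]
 [145 145 141 143 140 141 140 145 149 146 147 148 145 143 144]]
[[143 143 142 140 141 143 142 145 196 220 223 218 213 217 219]
 [143 143 140 139 141 143 142 145 200 219 224 218 213 217 218]
 [143 142 141 140 140 143 143 145 218 219 223 217 213 217 218]
 [143 141 141 140 141 143 142 147 214 219 223 217 214 216 218]
 [143 141 140 139 141 128 110 105 121 194 223 217 213 216 219]
 [142 141 141 139 127 105 103 105 108 118 212 217 213 216 218]
 [143 141 140 139 115 104 102 104 106 106 175 217 214 216 217]
 [142 140 142 138 114 143 161 127 104 106 192 218 213 216 217]
 [142 140 140 138 122 143 159 113 109 121 218 217 212 216 217]
 [142 139 140 138 139 205 170 163 170 208 223 217 214 215 218]
 [142 140 140 138 140 217 215 216 216 218 223 217 214 216 217]
 [142 140 140 138 147 217 218 218 217 218 223 217 214 216 217]
 [142 140 140 138 191 217 219 219 216 218 223 217 213 215 217]
 [142 139 140 144 194 216 219 219 217 218 223 217 213 214 218]]
5.24 0 2.88 -0.001 -0.001 0.001 0.2; 5.25 -0 2.87 -0.001 -0.001 0.001 0.2
```

View pics/holes.png

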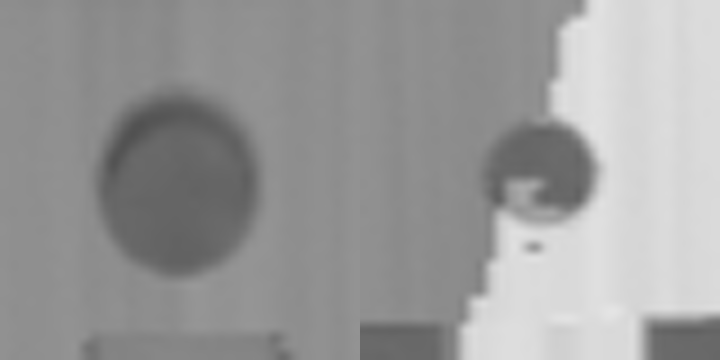

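Run:
```python
from h import *
import pickle
d=pickle.load(open('w5.pkl','rb'))
W=world(d,[278.3,280.5],[28.7,151.4],.010);print(W,W.mean(0),np.linalg.norm(W[0]-W[1]),np.degrees(np.arctan2(*(W[0]-W[1])[:2])))
d=pickle.load(open('w1.pkl','rb'));g=cv2.cvtColor(d['pixels'],cv2.COLOR_BGR2GRAY)
pts=[(289,74),(289,204)]
im=np.hstack([cv2.resize(g[v-20:v+20,u-20:u+20],None,fx=9,fy=9,interpolation=cv2.INTER_CUBIC) for u,v in pts]);cv2.imwrite('pics/pins.png',im)
P=cloud(d);Z=P[...,2]
m=(Z>.016)&(Z<.024);m[:30]=0;m[235:]=0;m[:,:220]=0;m[:,360:]=0
Q=P[m];print(cv2.minAreaRect((Q[:,:2]*1000).astype(np.float32)))
```

```text
[[0.45810204 0.22897579 0.01      ]
 [0.46021583 0.11368017 0.01      ]] [0.45915893 0.17132798 0.01      ] 0.11531499192891244 -1.050321559976562
((581.6327514648438, -191.0196533203125), (210.29953002929688, 130.72251892089844), 74.1474609375)
```

View pics/pins.png

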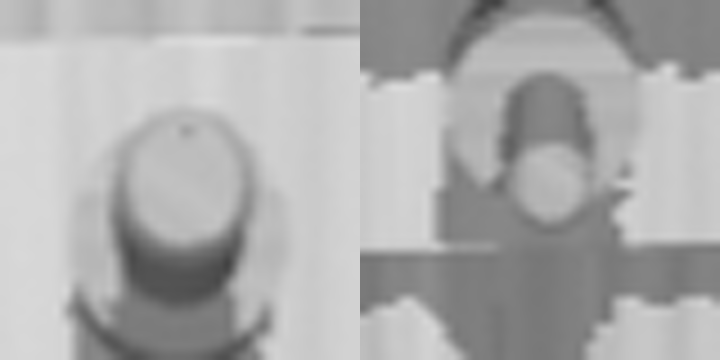

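Run:
```python
from h import *
import pickle
d=pickle.load(open('w1.pkl','rb'))
W=world(d,[288.7,289.4],[73.3,203.8],.094);print(W,W.mean(0),np.linalg.norm(W[0]-W[1]),np.degrees(np.arctan2(*(W[0]-W[1])[:2])))
plan([.459,.171,.30],90.7,3,.2)
```

```text
[[ 0.5972604  -0.13418837  0.094     ]
 [ 0.56581089 -0.24539374  0.094     ]] [ 0.58153564 -0.18979105  0.094     ] 0.11556688975718138 15.791208186836695
3.51 0 1.92 -0.001 -0.001 -0.004 0.2; 3.51 0.01 1.91 -0.001 -0.001 -0.004 0.2; 3.51 0.03 1.91 -0.001 -0.001 -0.004 0.2
```

Call:
play_rows(targets="3.5 0 1.9 0 0 -0.004 0.2; 3.5 0 1.9 0 0 -0.004 0.2; 3.4 0 1.8 0 0 -0.004 0.2; 0 0 0 0 0 0 0.2")

```text
time: 8.25
position: [0.4562, 0.1711, 0.2947]
tool_rot: [-2.202, -2.229, 0.009]
ft_force: [0.2, -0.6, 0.3]
grip_width: 0.599
```

Run:
```python
from h import *
st();plan([.459,.171,.222],90.7,2,.2)
```

```text
t 8.25 p [0.4562 0.1711 0.2947] yaw 90.71 tilt [-0.55  0.09] F [ 0.2 -0.6  0.3] M [-0.09 -0.05  0.01] g 0.599
-0.01 0.17 3.63 -0.005 -0.001 0 0.2; -0.01 0.16 3.64 -0.005 -0.001 0 0.2
```

Call:
play_rows(targets="0 0.1 3.6 -0.004 -0.001 0 0.2; 0 0.1 3.6 -0.004 -0.001 0 0.2; 0 0 0 0 0 0 0.2")

```text
time: 8.62
position: [0.457, 0.1687, 0.2189]
tool_rot: [-2.207, -2.233, 0.009]
ft_force: [-0.7, -0.3, 0.9]
grip_width: 0.601
```

Run:
```python
from h import *
st();plan([.459,.171,.222],90.7,1,.2)
```

```text
t 8.62 p [0.457  0.1687 0.2189] yaw 90.68 tilt [-0.32 -0.16] F [-0.7 -0.3  0.9] M [-0.01 -0.08  0.01] g 0.601
0.23 0.2 -0.31 -0.006 0.003 -0 0.2
```

Call:
play_rows(targets="0.2 0.2 -0.3 -0.006 0.003 0 0.2; 0 0 0 0 0 0 0.2; 0 0 0 0 0 0 -1; 0 0 0 0 0 0 -1; 0 0 0 0 0 0 -1; 0 0 0 0 0 0 -1; 0 0 0 0 0 0 -1; 0 0 0 0 0 0 -1", newtons=40)

```text
time: 9.62
position: [0.4604, 0.1706, 0.2262]
tool_rot: [2.207, 2.23, 0.005]
ft_force: [-0.4, -0.1, 0.9]
grip_width: 0.205
```

Run:
```python
from h import *
st()
```

```text
t 9.62 p [0.4604 0.1706 0.2262] yaw 90.60 tilt [ 0.29 -0.01] F [-0.4 -0.1  0.9] M [-0.06  0.14  0.11] g 0.205
```

The handle is gripped. I lift while easing away from the rack, then check the grip with the wrist camera.

Call:
play_rows(targets="-0.5 0 -1 0 0 0 -1; -1.5 0 -2 0 0 0 -1; -2 0 -4 0 0 0 -1; -1 0 -4 0 0 0 -1; 0 0 -3 0 0 0 -1; 0 0 0 0 0 0 -1")

```text
time: 10.38
position: [0.4587, 0.1162, 0.3681]
tool_rot: [2.209, 2.232, -0.001]
ft_force: [-0.3, -0.4, -5.7]
grip_width: 0.205
```

Run:
```python
from h import *
import pickle
st();d=grab('wrist');cv2.imwrite('pics/w6.png',d['pixels']);pickle.dump(d,open('w6.pkl','wb'))
```

```text
t 10.38 p [0.4587 0.1162 0.3681] yaw 90.58 tilt [ 0.02 -0.07] F [-0.3 -0.4 -5.7] M [ 0.06 -0.14 -0.01] g 0.205
```

View pics/w6.png

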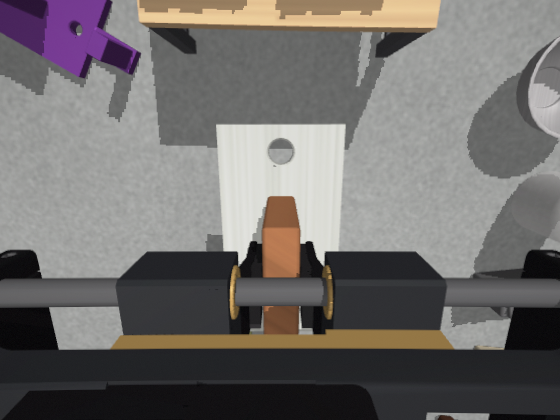

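Run:
```python
from h import *
import pickle
d=pickle.load(open('w6.pkl','rb'));P=cloud(d);Z=P[...,2]
m=(Z>.13)&(Z<.165);m[:115]=0;m[240:]=0;m[:,:215]=0;m[:,350:]=0
Q=P[m];A=np.c_[Q[:,:2],np.ones(len(Q))]
for _ in range(3):
    c=np.linalg.lstsq(A,Q[:,2],rcond=None)[0];k=abs(A@c-Q[:,2])<.004;A,Q=A[k],Q[k]
print('plane slope deg',np.degrees(c[:2]),'z at hole',c@[.459,.174,1])
g=cv2.cvtColor(d['pixels'],cv2.COLOR_BGR2GRAY)
b=((g[134:170,263:300]<185)).astype(np.uint8);n,l,s,cc=cv2.connectedComponentsWithStats(b)
print(s,cc+[263,134])
cv2.imwrite('pics/h6.png',cv2.resize(g[130:175,255:305],None,fx=12,fy=12,interpolation=cv2.INTER_CUBIC))
r=cv2.minAreaRect((Q[:,:2]*1000).astype(np.float32));print(r)
```

```text
plane slope deg [-0.12916417  0.05396654] z at hole 0.15190628149199895
[[  0   0  37  36 750]
 [  4   4  28  27 577]
 [ 10  31   3   2   5]] [[281.368      151.95866667]
 [280.58405546 150.78162912]
 [273.8        165.6       ]]
((457.83441162109375, 152.59133911132812), (80.7100830078125, 76.09759521484375), 0.42825013399124146)
```

View pics/h6.png

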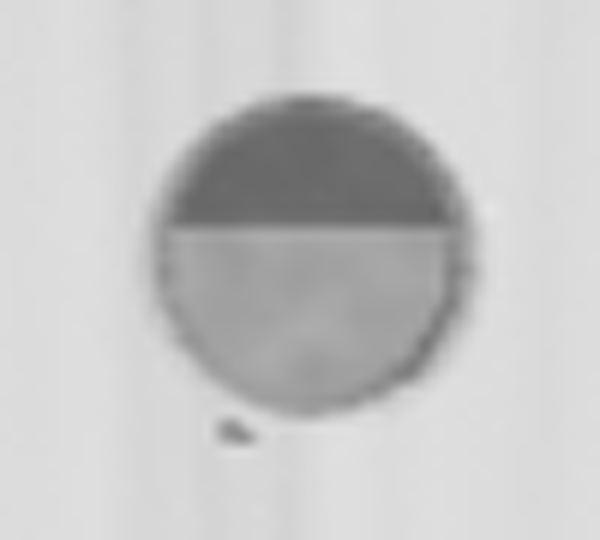

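Run:
```python
from h import *
import pickle
s=ctrl.get_state();R=Ro.from_rotvec(s['tool_rot']).as_matrix()
d=pickle.load(open('w6.pkl','rb'));H=world(d,[280.58],[150.78],.152)[0];print('hole',H)
h=R.T@(H-s['position']);print('hole in tool',h*1000)
# pins expressed via w1 (tool pose then)
L=np.array([.59726,-.13419]);S=np.array([.56581,-.24539]);y=np.radians(90-15.8)
u=(L-S)/np.linalg.norm(L-S)
ex=np.array([np.cos(y),np.sin(y)]);ey=np.array([np.sin(y),-np.cos(y)])
M=(L+S)/2; Lc=M+u*.058
T=Lc-h[0]*ex-h[1]*ey;print('TCP target',T,'mid-based',M-0.0005*ex)
plan([T[0],T[1],.368],74.2,9,-1,True)
```

```text
hole [0.45763778 0.17492774 0.152     ]
hole in tool [ 59.36481253   0.74648483 214.39967209]
TCP target [ 0.58043747 -0.19089783] mid-based [ 0.58139886 -0.19027111]
-2.64 2.12 -0.02 -0 0 0.032 -1; -2.8 2.06 -0.02 -0 0 0.032 -1; -2.96 1.98 -0.02 -0 0 0.032 -1; -3.11 1.9 -0.02 -0 0 0.032 -1; -3.27 1.81 -0.02 -0 0 0.032 -1; -3.42 1.71 -0.02 -0 0 0.032 -1; -3.57 1.61 -0.02 -0 0 0.032 -1; -3.71 1.5 -0.02 -0 0 0.032 -1; -3.85 1.38 -0.02 -0 0 0.032 -1
```

Call:
play_rows(targets="-2.6 2.1 0 0 0 0.032 -1; -2.8 2.1 0 0 0 0.032 -1; -3 2 0 0 0 0.032 -1; -3.1 1.9 0 0 0 0.032 -1; -3.3 1.8 0 0 0 0.032 -1; -3.4 1.7 0 0 0 0.032 -1; -3.6 1.6 0 0 0 0.032 -1; -3.7 1.5 0 0 0 0.032 -1; -3.8 1.4 0 0 0 0.032 -1; 0 0 0 0 0 0 -1")

```text
time: 11.68
position: [0.58, -0.208, 0.35]
tool_rot: [-2.507, -1.87, 0.031]
ft_force: [-0.5, -0.1, -5.1]
grip_width: 0.202
```

Run:
```python
from h import *
st();plan([.5805,-.1908,.345],74.2,3,-1)
d=grab('wrist');cv2.imwrite('pics/w7.png',d['pixels'])
```

```text
t 11.68 p [ 0.58  -0.208  0.35 ] yaw 73.46 tilt [-1.38 -0.04] F [-0.5 -0.1 -5.1] M [ 0.02 -0.13  0.03] g 0.202
0.55 -0.14 0.16 -0.008 0.002 -0.004 -1; 0.55 -0.14 0.16 -0.008 0.002 -0.004 -1; 0.56 -0.14 0.16 -0.008 0.002 -0.004 -1
```

View pics/w7.png

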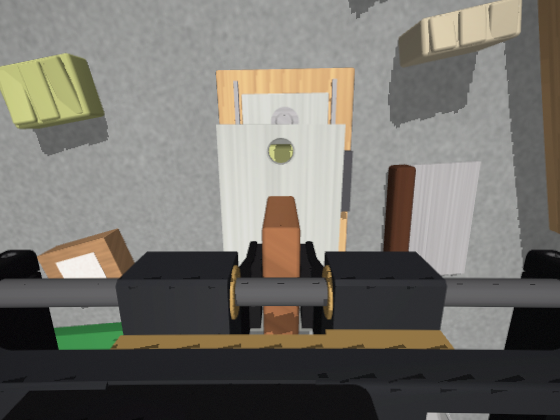

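The large pin shows at (285,117), just beyond the plate end. I correct the pose and tilt.

Call:
play_rows(targets="0.6 -0.1 0.1 -0.008 0.002 -0.004 -1; 0.6 -0.1 0.1 -0.008 0.002 -0.004 -1; 0.5 -0.1 0.1 -0.008 0.002 -0.004 -1; 0 0 0 0 0 0 -1")

```text
time: 12.22
position: [0.5824, -0.184, 0.3468]
tool_rot: [-2.498, -1.904, -0.005]
ft_force: [-0.0, -0.2, -3.9]
grip_width: 0.201
```

Run:
```python
from h import *
st();plan([.5805,-.1908,.345],74.2,1,-1)
d=grab('wrist');cv2.imwrite('pics/w8.png',d['pixels'])
g=d['pixels'];cv2.imwrite('pics/w8z.png',cv2.resize(g[100:200,230:340],None,fx=6,fy=6,interpolation=cv2.INTER_CUBIC))
```

```text
t 12.22 p [ 0.5824 -0.184   0.3468] yaw 74.64 tilt [0.13 0.13] F [-0.  -0.2 -3.9] M [ 0.05 -0.01  0.  ] g 0.201
-0.71 -0 0.17 0.002 -0.003 0.008 -1
```

View pics/w8z.png

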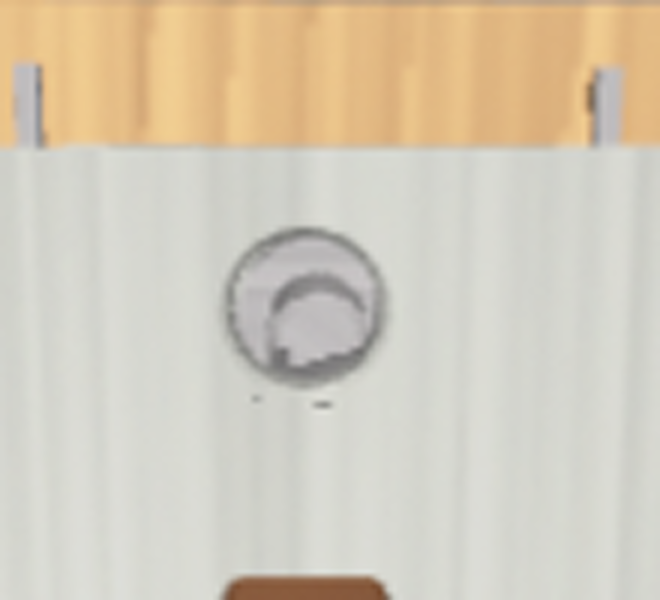

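Run:
```python
from h import *
d=grab('wrist');s=ctrl.get_state()
zt=s['position'][2]-.2262+.010
px=lambda a,b:(230+a/6-.5,100+b/6-.5)
H=world(d,*px(305,308),zt)[0];Pn=world(d,*px(318,328),.094)[0]
R=Ro.from_rotvec(s['tool_rot']).as_matrix()
print(H,Pn,'tool-frame d(pin-hole) mm',(R.T@(Pn-H))*1000,'expected pin',.59726,-.13419)
b=((cv2.cvtColor(d['pixels'],cv2.COLOR_BGR2GRAY)))[135:168,264:298];cv2.imwrite('pics/z9.png',cv2.resize(cv2.equalizeHist(b),None,fx=18,fy=18,interpolation=cv2.INTER_CUBIC))
```

```text
[ 0.59780284 -0.12689379  0.1306479 ] [ 0.59788236 -0.13268491  0.094     ] tool-frame d(pin-hole) mm [-5.65252312  1.55866166 36.6364733 ] expected pin 0.59726 -0.13419
```

View pics/z9.png

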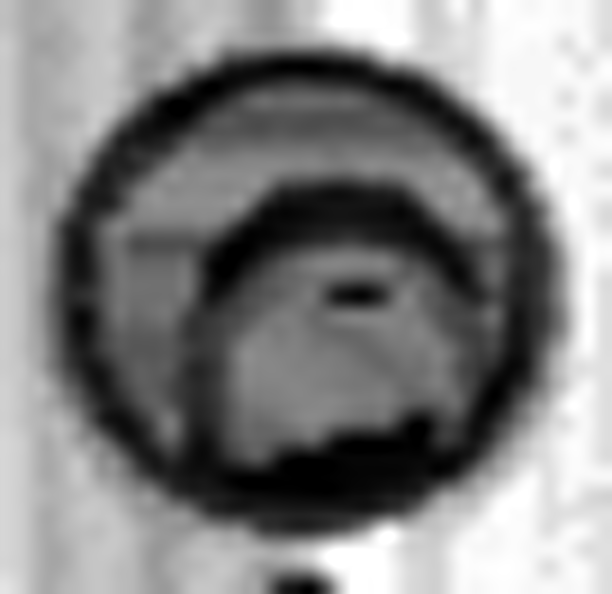

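Call:
play_rows(targets="-0.3 0 1 0.001 -0.001 0.004 -1; -0.3 0.1 1 0.001 -0.001 0.004 -1; 0 0 0 0 0 0 -1")

```text
time: 12.7
position: [0.5813, -0.1922, 0.3249]
tool_rot: [-2.508, -1.89, 0.002]
ft_force: [-0.1, -0.1, -4.9]
grip_width: 0.206
```

Run:
```python
from h import *
import pickle
st();plan([.5805,-.1908,.325],74.2,1,-1)
d=grab('wrist');pickle.dump(d,open('w9.pkl','wb'));print(d['R']@[0,0,1] if 0 else np.round(np.array(d['R'])[2],3), -np.array(d['R']).T@np.array(d['t']).ravel())
g=d['pixels'];cv2.imwrite('pics/w9z.png',cv2.resize(g[125:185,240:320],None,fx=10,fy=10,interpolation=cv2.INTER_CUBIC))
```

```text
t 12.70 p [ 0.5813 -0.1922  0.3249] yaw 74.01 tilt [-0.09 -0.  ] F [-0.1 -0.1 -4.9] M [-0.   -0.08 -0.07] g 0.206
0.11 -0.12 -0.01 -0.001 0 -0.003 -1
[-0.078 -0.265 -0.961] [ 0.60190477 -0.11917734  0.30485495]
```

View pics/w9z.png

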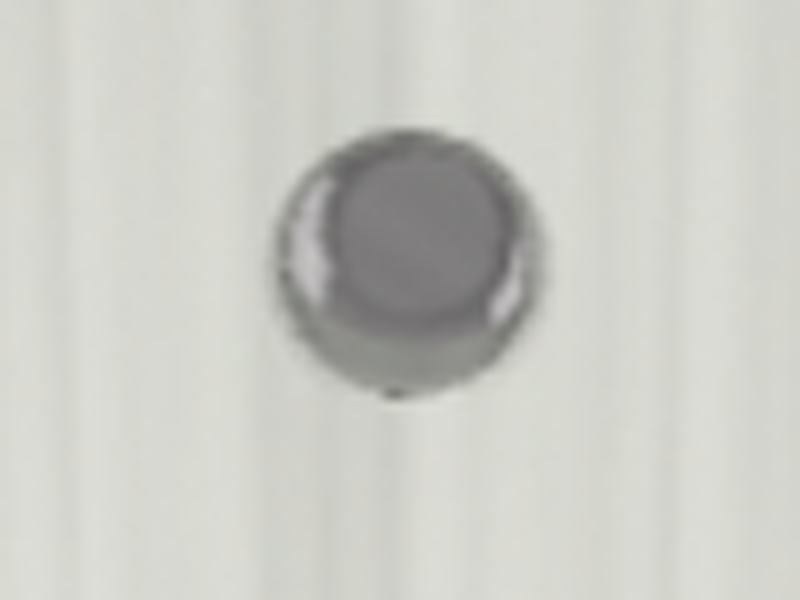

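Run:
```python
from h import *
import pickle
d=pickle.load(open('w9.pkl','rb'));s=ctrl.get_state()
R=Ro.from_rotvec(s['tool_rot']).as_matrix()
zt=s['position'][2]-.2262+.010
px=lambda a,b:(240+a/10-.45,125+b/10-.45)
w=lambda a,b,z:world(d,*px(a,b),z)[0]
H=w(412,263,zt);Pn=w(420,238,.094)
print('scale hole dia',np.linalg.norm(w(278,263,zt)-w(546,263,zt)),np.linalg.norm(w(412,128,zt)-w(412,397,zt)),'pin',np.linalg.norm(w(335,238,.094)-w(505,238,.094)))
print(H,Pn,(R.T@(Pn-H))*1000)
```

```text
scale hole dia 0.01694496074036255 0.016729946087954393 pin 0.011557352924884712
[ 0.59677275 -0.13551545  0.10920125] [ 0.59735873 -0.13532842  0.094     ] [ 0.34633441  0.52221686 15.20077879]
```

It's nearly concentric: the hole centre is at (412,263) in the zoom and the pin is off by (0.3,0.5) mm. I lower slowly.

Call:
play_rows(targets="0 0.1 0.2 0 0 -0.002 -1; 0 0 0.4 0 0 0 -1; 0 0 0.4 0 0 0 -1; 0 0 0 0 0 0 -1")

```text
time: 13.25
position: [0.5828, -0.1919, 0.3151]
tool_rot: [-2.506, -1.894, 0.0]
ft_force: [-0.4, 0.9, -4.7]
grip_width: 0.2
```

Run:
```python
from h import *
import pickle
st();plan([.5817,-.1919,.318],74.2,1,-1)
d=grab('wrist');pickle.dump(d,open('w10.pkl','wb'))
g=d['pixels'];cv2.imwrite('pics/w10z.png',cv2.resize(g[125:185,240:320],None,fx=10,fy=10,interpolation=cv2.INTER_CUBIC))
```

```text
t 13.25 p [ 0.5828 -0.1919  0.3151] yaw 74.17 tilt [-0.02  0.02] F [-0.4  0.9 -4.7] M [ 0.   -0.07  0.02] g 0.200
-0.03 -0.11 -0.29 -0 -0 -0.001 -1
```

View pics/w10z.png

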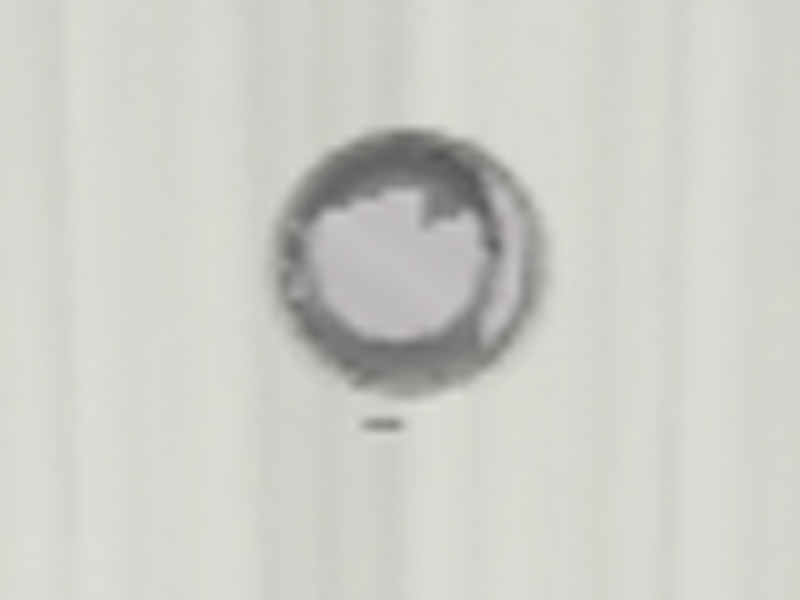

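The large pin has entered the hole with no contact force. I continue down.

Call:
play_rows(targets="0 -0.1 0.4 0 0 0 -1; 0 0 0.4 0 0 0 -1; 0 0 0.4 0 0 0 -1; 0 0 0 0 0 0 -1")

```text
time: 13.8
position: [0.582, -0.1918, 0.3031]
tool_rot: [2.506, 1.894, 0.001]
ft_force: [0.3, 0.5, -4.6]
grip_width: 0.206
```

Run:
```python
from h import *
st()
```

```text
t 13.80 p [ 0.582  -0.1918  0.3031] yaw 74.16 tilt [ 0.06 -0.02] F [ 0.3  0.5 -4.6] M [ 0.04 -0.04  0.07] g 0.206
```

Call:
play_rows(targets="0 0 0.4 0 0 0 -1; 0 0 0.4 0 0 0 -1; 0 0 0.4 0 0 0 -1; 0 0 0 0 0 0 -1", newtons=60)

```text
time: 14.3
position: [0.5824, -0.1914, 0.2921]
tool_rot: [2.504, 1.893, 0.002]
ft_force: [-0.6, 0.2, -3.0]
grip_width: 0.198
```

Run:
```python
from h import *
st()
```

```text
t 14.30 p [ 0.5824 -0.1914  0.2921] yaw 74.18 tilt [ 0.14 -0.06] F [-0.6  0.2 -3. ] M [ 0.07 -0.04  0.06] g 0.198
```

Call:
play_rows(targets="0 0 0.4 0 0 0 -1; 0 0 0.4 0 0 0 -1; 0 0 0.4 0 0 0 -1; 0 0 0.4 0 0 0 -1")

```text
time: 14.8
position: [0.5829, -0.1912, 0.2821]
tool_rot: [2.504, 1.892, -0.001]
ft_force: [-10.9, 1.8, 27.1]
grip_width: 0.2
```

Run:
```python
from h import *
st()
```

```text
t 14.80 p [ 0.5829 -0.1912  0.2821] yaw 74.15 tilt [ 0.1  -0.19] F [-10.9   1.8  27.1] M [ 0.81  2.91 -0.02] g 0.200
```

Call:
play_rows(targets="0 -0.1 0 0 0 0 -1; 0 0 0 0 0 0 -1")

```text
time: 15.05
position: [0.582, -0.1911, 0.2823]
tool_rot: [2.503, 1.891, -0.0]
ft_force: [0.6, -0.1, -1.9]
grip_width: 0.203
```

Run:
```python
from h import *
st()
for n in ['wrist','side','top']:
    d=grab(n);im=d['pixels']
    if n=='side': im=cv2.resize(im[130:200,220:290],None,fx=8,fy=8,interpolation=cv2.INTER_CUBIC)
    if n=='top': im=cv2.resize(im[145:220,325:415],None,fx=8,fy=8,interpolation=cv2.INTER_CUBIC)
    cv2.imwrite(f'pics/{n}11.png',im)
```

```text
t 15.05 p [ 0.582  -0.1911  0.2823] yaw 74.14 tilt [ 0.16 -0.23] F [ 0.6 -0.1 -1.9] M [ 0.24 -0.08 -0.03] g 0.203
```

View pics/wrist11.png

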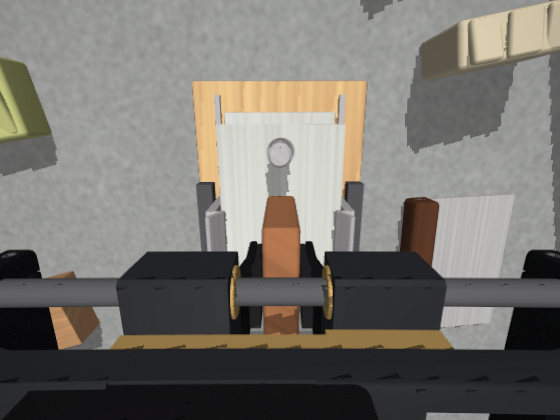

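View pics/side11.png

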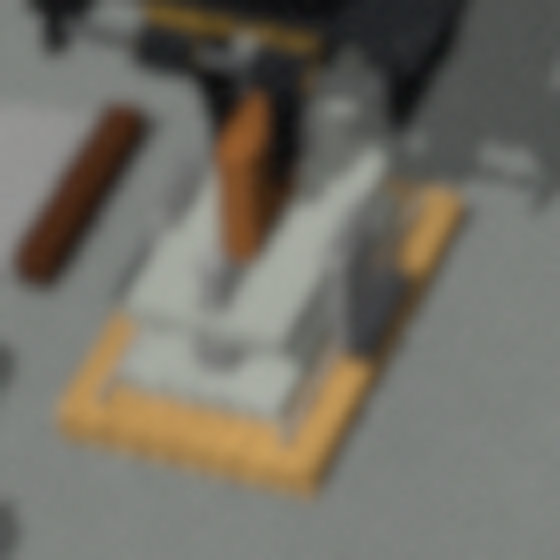

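The plate looks home, with both catches over its edges at about (215,230) and (345,230). Now the tug.

Call:
play_rows(targets="0 0 -0.2 0 0 0 -1; 0 0 -0.2 0 0 0 -1; 0 0 -0.3 0 0 0 -1; 0 0 -0.3 0 0 0 -1")

```text
time: 15.7
position: [0.5813, -0.1915, 0.285]
tool_rot: [2.506, 1.894, -0.0]
ft_force: [8.1, -1.0, -22.1]
grip_width: 0.204
```

Run:
```python
from h import *
st()
```

```text
t 15.70 p [ 0.5813 -0.1915  0.285 ] yaw 74.15 tilt [ 0.01 -0.02] F [  8.1  -1.  -22.1] M [-0.49 -2.1  -0.04] g 0.204
```

The catches hold: 22 N at +2.8 mm. I sustain the tug a little longer, a bit firmer.

Call:
play_rows(targets="0 0 -0.3 0 0 0 -1; 0 0 -0.4 0 0 0 -1; 0 0 -0.4 0 0 0 -1")

```text
time: 16.08
position: [0.5812, -0.1923, 0.285]
tool_rot: [-2.504, -1.893, -0.004]
ft_force: [9.3, -2.6, -26.6]
grip_width: 0.2
```

Run:
```python
from h import *
st()
```

```text
t 16.07 p [ 0.5812 -0.1923  0.285 ] yaw 74.18 tilt [0.03 0.23] F [  9.3  -2.6 -26.6] M [-0.67 -2.46 -0.04] g 0.200
```

Held firm. I press back down flush.

Call:
play_rows(targets="0 0.05 0.2 0 0 0 -1; 0 0.05 0.2 0 0 0 -1; 0 0 0.3 0 0 0 -1; 0 0 0.3 0 0 0 -1; 0 0 0 0 0 0 -1")

```text
time: 16.7
position: [0.5823, -0.1918, 0.2833]
tool_rot: [-2.505, -1.893, 0.0]
ft_force: [0.2, 0.5, -5.0]
grip_width: 0.202
```

Run:
```python
from h import *
st()
```

```text
t 16.70 p [ 0.5823 -0.1918  0.2833] yaw 74.16 tilt [-0.06  0.05] F [ 0.2  0.5 -5. ] M [ 0.02 -0.11 -0.  ] g 0.202
```

Call:
play_rows(targets="0 -0.05 0.2 0 0 0 -1; 0 0 0.3 0 0 0 -1; 0 0 0.3 0 0 0 -1")

```text
time: 17.08
position: [0.5824, -0.1913, 0.2822]
tool_rot: [2.505, 1.893, -0.002]
ft_force: [-7.8, 2.4, 14.6]
grip_width: 0.204
```

Run:
```python
from h import *
st()
```

```text
t 17.07 p [ 0.5824 -0.1913  0.2822] yaw 74.15 tilt [ 0.01 -0.12] F [-7.8  2.4 14.6] M [0.47 1.83 0.02] g 0.204
```

Flush again at TCP 0.2822. I relax, release and rise.

Call:
play_rows(targets="0 0 0 0 0 0 -1; 0 0 0 0 0 0 0; 0 0 0 0 0 0 0; 0 0 0 0 0 0 0; 0 0 0 0 0 0 0; 0 0 -1 0 0 0 0; 0 0 -3 0 0 0 0; 0 0 -4 0 0 0 0; 0 0 -4 0 0 0 0; -4 0 0 0 0 0 0; -4 0 0 0 0 0 0; 0 0 0 0 0 0 0; 0 0 0 0 0 0 0")

```text
time: 18.7
position: [0.5616, -0.2679, 0.4129]
tool_rot: [2.495, 1.893, 0.007]
ft_force: [0.7, 0.3, -0.4]
grip_width: 0.5
```

Run:
```python
from h import *
st();d=grab('wrist');cv2.imwrite('pics/w12.png',d['pixels'])
P=cloud(d);Z=P[...,2]
m=((Z>.122)&(Z<.14)).astype(np.uint8);n,l,s,c=cv2.connectedComponentsWithStats(m)
for i in range(1,n):
    if s[i,4]>150: Q=P[l==i];print(s[i],np.median(Q[:,2]),cv2.minAreaRect((Q[:,:2]*1000).astype(np.float32)))
m=((Z>.060)&(Z<.072)).astype(np.uint8);n,l,s,c=cv2.connectedComponentsWithStats(m)
i=1+np.argmax(s[1:,4]);Q=P[l==i];A=np.c_[Q[:,:2],np.ones(len(Q))];co=np.linalg.lstsq(A,Q[:,2],rcond=None)[0]
print('top z',np.median(Q[:,2]),'slope rad',co[:2],cv2.minAreaRect((Q[:,:2]*1000).astype(np.float32)))
d=grab('top');cv2.imwrite('pics/t12.png',d['pixels'])
```

```text
t 18.70 p [ 0.5616 -0.2679  0.4129] yaw 74.36 tilt [ 0.55 -0.27] F [ 0.7  0.3 -0.4] M [ 0.08 -0.06  0.06] g 0.500
[ 266   78   22   77 1663] 0.13098089025696805 ((581.8950805664062, -190.86631774902344), (59.950408935546875, 17.753854751586914), 74.6767578125)
top z 0.06607018974730137 slope rad [-0.00056863  0.00074536] ((576.7764282226562, -210.87771606445312), (190.22630310058594, 80.6189956665039), 74.0185775756836)
```

View pics/w12.png

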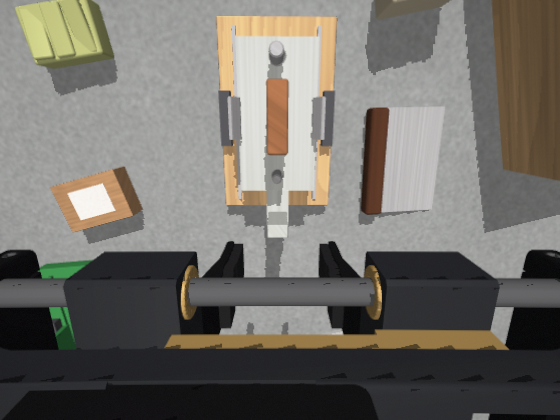

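View pics/t12.png

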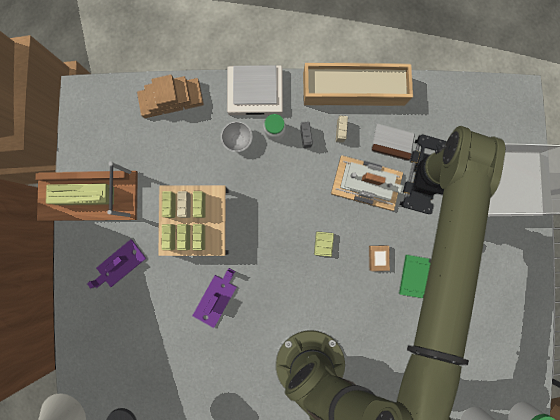

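The plate's top is at 66.1 mm and level to 0.001 rad. The handle top at (277,117) is at 131 mm, and both catches are over the edges at (233,117) and (322,117). The bystanders haven't moved, so I'm handing in.

```bash
python3 -c "
from h import *
print(ctrl.close_job());st()"
```

```text
the job is handed in; nothing more can be done
None
the job is handed in; nothing more can be done
```

The plate is home on both pins under both catches, released, and the job is handed in at about 18.8 s of the 72 s allowed. I have no verdict, since handing in reports none.

- **Drawing out:** I pulled the plate by its tab about 137 mm, which put the handle about 128 mm to the -y side of the rack origin. I let go of it flat on the bench there.
- **Seating:** I took it by the handle and used the wrist camera to line up the large hole over the large pin. I lowered it, then pressed to about 27 N at the wrist until the underside read 56 mm above the bench.
- **Tug:** Pulling straight up to 22–27 N at the wrist, the plate stopped about 2.8 mm above home and the catches held it.
- **Last press:** My first press back down stopped about 1 mm short, so I pressed again until it was flush, then released and backed off.
- **Final checks:**

| Check | Measured | Expected |
|---|---|---|
| Plate top | 66.1 mm above the bench | 66 mm |
| Handle top | 131 mm | 131 mm |
| Level | to 0.001 rad | within 0.03 rad |
| Length against the jig | within about 0.01 rad | within 0.05 rad |
| Handle against the jig's middle | within 1 mm | within 6 mm across, 15 mm along |

Both catches sit over the plate edges, nothing touches the robot, and the bystanders look unmoved in the pictures. No check failed at the end.

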